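# Make up two bush kits in the rubber moulding shop

## Robot

A 6-joint arm with a two-finger parallel gripper is mounted at the origin on the work surface. World frame = base frame: x ahead of the robot, y to its left, z up, the work surface at z = 0. Lengths are in m, angles in degrees, forces in N, time in s.
With the tool pointing down it reaches from about 0.3 to 0.75 m from the base axis. Payload 8.5 kg.
Tool frame: the origin (TCP) lies between the finger pads; the fingertips stand env.finger_overhang ahead of it and the grasp point (between the pads) lies 2 mm behind it (env.finger_overhang is the distance from the TCP to the fingertips, in m); z points along the fingers, y is the line along which they close (so a half turn about z gives the same grasp; the last joint's range is limited). The gripper opens to 85 mm and grips with 20 to 120 N. Pads are 22 mm wide; open, the fingers measure 114 mm over their backs; the gripper's body (76 mm by 85 mm) begins 54 mm behind the grasp point. The pads swing forward as they close: fully open they stand 13 mm farther back than shut.
Start: joints at [-84.299, 21.807, 74.336, -0, 83.858, -12.336], TCP at [0.17, -0.523, 0.248] pointing down, gripper open.
Joint ranges: [-178.18, 178.18], [-50.72, 133.34], [12.68, 142.11], [-81.47, 261.47], [9.98, 163.14], [-165.26, 165.26]. Speed limits (degrees/s): [136.94, 136.94, 180, 180, 180, 180].

## Interface

Orientations are given as a 3x3 rotation matrix whose columns are the frame's x, y, z axes.
In Python, from rig import env gives the robot as it stands. The module is installed in compiled form; this text tells all that it offers.
- The arm moves only by the tool jog_arm, never from a script. Its arguments are lists of equal length, an entry for each row: "hand": the finger opening in m, from 0 to 0.0854; "travel": the shift along the world's x, y, z in m, a list of three; "yaw": the turn about the world's z in rad. A call has exactly 5 rows; each row shifts and turns the commanded pose from where the row before left it; what a row does not reach is not made up. A row lasts 1/8 s, in which the tool goes at most 62.5 mm and 10.7 degrees, less where a joint would pass 70% of its speed; a pose out of reach is approached as far as the arm can. A call is refused whole if a number of a shift passes 0.0625 or a number of a turn 0.188, either way. A call with a gripper value outside its range is refused whole. The fingers move at their own pace and stop on an object; "grip_force" is the grip in N (left out, the last holds). Time passes only in rows, so rows that do not move let the fingers close, or fill a call up. It gives the time, the measured TCP pose, the force, the opening and the grip force at its end, in the units of the state.
- env.observe(): the state, without advancing time (a new reading comes with each control period).
- env.get_image(name): name is "side" or "top"; returns the picture (420x560x3 uint8, red, green, blue); there is no depth.
- env.calibration(name): a dict with "fx", "fy", "cx", "cy" (pixels), "k1" (the pictures are not rectified: a ray, as slopes to the right and down, at radius r is drawn at 1 + k1 r^2 times it, then the intrinsics apply), "position" and "rotation" of the camera in the world. Camera axes: x right, y down, z forward; pixel columns grow to the right and rows downward; lengths in m; the calibration is good to about 2 mm. A picture is of the moment at which its call begins. calibration takes no time and is no camera call.
- env.close_job(): hands the job in; it is judged then, once.
The state is a dict: "time_s": time; "q": joint angles; "qvel": joint speeds; "joint_efforts": joint torques, N m; "position": TCP position; "tool_rot": TCP orientation; "ft_force": force on the tool from outside, world axes, zero at the start; "wrist_torque": the same for the moment, N m; "grip_width": finger opening in m; "gripper_force": force on a finger pad.
Only numpy, scipy, OpenCV 4.12 (cv2) and the standard library are available. Lean on these libraries where they do the work, as an engineer would, in place of code of your own. Each camera call takes 0.05 s, during which the arm holds its last target. There are 200 camera calls.

## Task

Make up the two suspension kits from the moulded stock on the bench: the blue tray gets the red bush, the steel tube and the black rubber bump stop, the yellow tray gets the green bush and the brass tube. Stand each part upright on the floor of a pocket of its own, tubes in the narrow pockets and bush or bump stop in the wide ones. Leave the white bush and the black tube standing where they are.

Things in the scene. Friction and masses are not known exactly. Their poses are not given: they have to be found in the camera images.
- bush_red: Red polyurethane bush standing on its flange: 48 mm tall; round flange 50 mm across and 8 mm thick at the bottom, above it a straight round body 38 mm across with an 18 mm bore open at the top (8 mm deep). 75 g. Origin: centre of the underside; z is up along the bush. Goes to the blue tray.
- bush_green: Green polyurethane bush standing on its flange: 48 mm tall; round flange 50 mm across and 8 mm thick at the bottom, above it a straight round body 38 mm across with an 18 mm bore open at the top (8 mm deep). 75 g. Origin: centre of the underside; z is up along the bush. Goes to the yellow tray.
- bush_white: White polyurethane bush standing on its flange: 48 mm tall; round flange 50 mm across and 8 mm thick at the bottom, above it a straight round body 38 mm across with an 18 mm bore open at the top (8 mm deep). 75 g. Origin: centre of the underside; z is up along the bush. Not wanted in either kit: stays where it stands.
- tube_steel: Bright grey steel tube (sleeve) standing on end: 50 mm tall, 28 mm outside, 19 mm inside, open at both ends. 120 g. Origin: centre of the lower end; z is up along the tube. Goes to the blue tray.
- tube_brass: Brass (golden) tube (sleeve) standing on end: 50 mm tall, 28 mm outside, 19 mm inside, open at both ends. 130 g. Origin: centre of the lower end; z is up along the tube. Goes to the yellow tray.
- tube_black: Black plastic tube (sleeve) standing on end: 50 mm tall, 28 mm outside, 19 mm inside, open at both ends. 40 g. Origin: centre of the lower end; z is up along the tube. Not wanted in either kit: stays where it stands.
- bumper: Black rubber bump stop standing on its steel foot plate: 56 mm tall. Foot plate 52 mm across, 4 mm thick; above it three round rubber rings: 46 mm across (4 to 16 mm above the underside), 44 mm (24 to 40 mm) and 38 mm (47 to 56 mm), with narrower waists between. 110 g. Origin: centre of the underside; z is up. Goes to the blue tray.
- tray_blue: Blue shallow kit tray fixed to the bench, 228 x 90 mm outside (x, y), with three pockets in a row along its x: two wide pockets (80 mm along x by 80 mm along y) centred at x = -69 and +69 mm, and one narrow pocket (50 by 80 mm) centred at x = 0; all centred on y = 0. All walls are 12 mm high; the outer ones 5 mm and those between pockets 4 mm thick; the pocket floors are blue too, 3 mm above the bench. Origin: centre of the underside, level with the bench top.
- tray_yellow: Yellow shallow kit tray fixed to the bench, 144 x 90 mm outside (x, y), with two pockets in a row along its x: a wide pocket (80 mm along x by 80 mm along y) centred at x = -27 mm and a narrow pocket (50 by 80 mm) centred at x = +42 mm; both centred on y = 0. All walls are 12 mm high; the outer ones 5 mm and the one between the pockets 4 mm thick; the pocket floors are yellow too, 3 mm above the bench. Origin: centre of the underside, level with the bench top.
There are look-alikes about, which are no part of the job. Several things have the shape of the bush_red; the one meant has the colours described above.

How it is judged:
By the outcome, as a careful person would: the job done as asked, in the order asked, and still so for the second after the job is handed in, with the robot touching nothing.
It also fails if it takes over 109 s, if anything falls off the work surface, if the arm or the gripper's body presses on something with over 40 N, if the wrist force passes 120 N, or if a joint passes its speed limit or range.

## Working session

There is one attempt and no reset: what is moved stays moved. The work goes in short steps, Python scripts to look and compute and a tool call to move; the robot and the scene stay as the last step left them, time stands still between calls to the robot, and variables do not carry over. Pictures are saved under pics/ and viewed, at most 14 in all, crops included, and the job is handed in when it is done.

Besides the shell and the picture viewer there is one more tool, called after "Request:" by a JSON object that holds its "name" and its "arguments". jog_arm: Moves the arm, as the interface text tells. Its arguments: {"type":"object","properties":{"hand":{"type":"array"},"travel":{"type":"array"},"yaw":{"type":"array"},"grip_force":{"type":"number"}},"required":["hand","travel","yaw"]}

```bash
mkdir -p pics
python3 - <<'E'
from rig import env
import cv2
for n in("top","side"):
    cv2.imwrite(f"pics/{n}0.png",cv2.resize(env.get_image(n)[:,:,::-1],(784,588),interpolation=cv2.INTER_CUBIC))
    print(env.calibration(n))
s=env.observe();print(s["time_s"],s["position"],s["tool_rot"],s["grip_width"],env.finger_overhang)
E
```

```text
{'fx': 516.1677540960926, 'fy': 516.1677540960926, 'cx': 275.01425634363363, 'cy': 206.07611839721935, 'k1': 0.05717027822926097, 'position': array([ 0.39100689, -0.02226524,  1.19632414]), 'rotation': array([[ 0.02800536, -0.99547941,  0.09075489],
       [-0.99959615, -0.02745153,  0.00734522],
       [-0.00482066, -0.09092394, -0.99584617]])}
{'fx': 389.57308607527267, 'fy': 389.57308607527267, 'cx': 279.3262550920342, 'cy': 213.73070448715677, 'k1': -0.03885568386497678, 'position': array([0.41153628, 0.48138451, 0.48371467]), 'rotation': array([[-0.97610815, -0.16173242,  0.14510512],
       [-0.21649024,  0.66681686, -0.71308292],
       [ 0.01857009, -0.7274599 , -0.68589886]])}
0.1 [ 0.17028751 -0.52272768  0.24779968] [[ 9.50856697e-01  3.09631289e-01 -8.15955883e-05]
 [ 3.09631147e-01 -9.50855935e-01  1.24264182e-03]
 [ 3.07175138e-04 -1.20683883e-03 -9.99999225e-01]] 0.08531566399603875 0.017
```

View pics/top0.png

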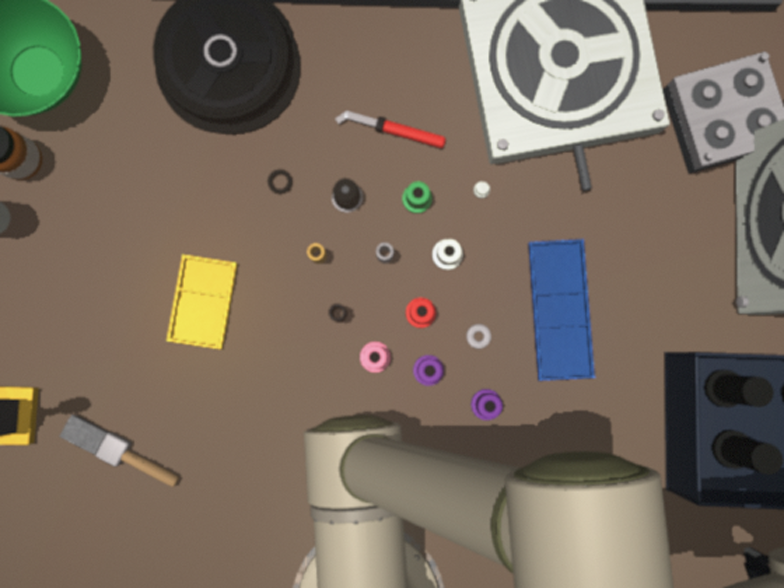

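View pics/side0.png

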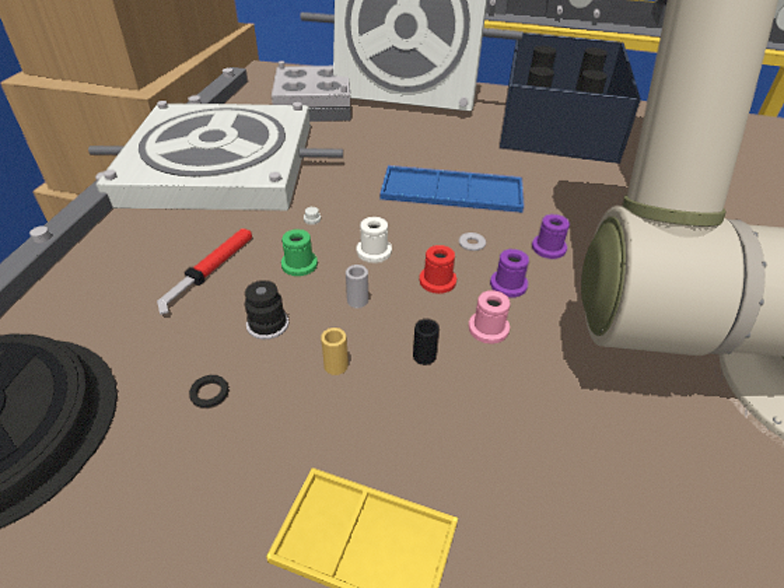

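```bash
cat > h.py <<'E'
from rig import env
import cv2, numpy as np
from scipy.optimize import least_squares
C={n:env.calibration(n) for n in("top","side")}
def KD(c): return np.array([[c["fx"],0,c["cx"]],[0,c["fy"],c["cy"]],[0,0,1]]),np.array([c["k1"],0,0,0.])
def proj(n,P):
    c=C[n];K,D=KD(c);R=c["rotation"].T
    return cv2.projectPoints(np.array(P,float).reshape(-1,1,3),cv2.Rodrigues(R)[0],-R@c["position"],K,D)[0][:,0]
def ray(n,uv,z):
    c=C[n];K,D=KD(c);p=cv2.undistortPoints(np.array(uv,float).reshape(-1,1,2),K,D)[:,0]
    d=np.c_[p,np.ones(len(p))]@c["rotation"].T
    return c["position"]+d*((z-c["position"][2])/d[:,2])[:,None]
A=np.linspace(0,2*np.pi,40)
def ring(x,y,z,r): return np.c_[x+r*np.cos(A),y+r*np.sin(A),0*A+z]
BUSH=[(0,.025),(.008,.025),(.048,.019)];TUBE=[(0,.014),(.05,.014)];BUMP=[(0,.026),(.016,.023),(.04,.022),(.056,.019)]
def cen(pts):
    m=cv2.moments(cv2.convexHull(np.float32(pts)));return np.array([m["m10"],m["m01"]])/m["m00"]
def model(n,x,y,prof,z0=0): return proj(n,np.vstack([ring(x,y,z+z0,r) for z,r in prof]))
def blob(img,seed,lo,hi,rad=40):
    m=cv2.inRange(cv2.cvtColor(img,cv2.COLOR_RGB2HSV),lo,hi)
    k,l,st,ce=cv2.connectedComponentsWithStats(m)
    i=min((i for i in range(1,k) if st[i,4]>25),key=lambda i:np.hypot(*(ce[i]-seed)))
    return np.argwhere(l==i)[:,::-1]
E
cat > m.py <<'E'
from h import *
I={n:env.get_image(n) for n in("top","side")}
T={"red":((421,312),(439,268),BUSH,(0,150,60),(6,255,255)),
"green":((417,196),(298,252),BUSH,(50,100,30),(80,255,255)),
"brass":((316,252),(335,350),TUBE,(14,90,70),(28,255,255)),
"white":((448,252),(374,240),BUSH,(0,0,150),(180,45,255)),
"steel":((385,252),(357,286),TUBE,(0,0,60),(180,40,200)),
"bump":((346,193),(264,308),BUMP,(0,0,0),(180,255,45)),
"black":((339,313),(426,342),TUBE,(0,0,0),(180,255,45))}
for k,(t,s,pr,lo,hi) in T.items():
    b={"top":blob(I["top"],np.array(t)/1.4,lo,hi),"side":blob(I["side"],np.array(s)/1.4,lo,hi)}
    out=[]
    x0=ray("top",np.array(t)/1.4,.03)[0,:2]
    for ns in(["top"],["side"],["top","side"]):
        f=lambda p:np.concatenate([cen(model(n,*p,pr))-cen(b[n]) for n in ns])
        r=least_squares(f,x0);out.append(np.round(r.x,4))
    print(k,*out,len(b["top"]),len(b["side"]))
    for n in b:
        cv2.polylines(I[n],[np.int32(cv2.convexHull(np.float32(model(n,*out[2],pr))).round())],1,(255,0,255))
for k,s,lo,hi,n in[("blue",(560,310),(100,120,50),(125,255,255),"top"),("yellow",(200,300),(20,130,80),(32,255,255),"top")]:
    b=blob(I[n],np.array(s)/1.4,lo,hi);q=cv2.boxPoints(cv2.minAreaRect(np.float32(b)));w=ray(n,q,.012)[:,:2]
    e=np.diff(w,axis=0);print(k,w.mean(0).round(4),np.linalg.norm(e,axis=1).round(4),np.degrees(np.arctan2(e[:,1],e[:,0])).round(1))
cv2.imwrite("pics/m1.png",cv2.resize(I["top"][110:290,100:440,::-1],None,fx=2.35,fy=2.35,interpolation=cv2.INTER_CUBIC))
cv2.imwrite("pics/m2.png",cv2.resize(I["side"][140:280,160:420,::-1],None,fx=3,fy=3,interpolation=cv2.INTER_CUBIC))
E
python3 m.py
```

```text
red [ 0.4623 -0.0723] [ 0.4617 -0.0714] [ 0.462  -0.0719] 317 684
green [ 0.6538 -0.0614] [ 0.6525 -0.06  ] [ 0.6532 -0.061 ] 261 651
brass [0.5533 0.1004] [0.5518 0.1012] [0.5524 0.1007] 176 570
white [ 0.5607 -0.1134] [ 0.5599 -0.1126] [ 0.5604 -0.1132] 343 636
steel [ 0.5581 -0.011 ] [ 0.5562 -0.0093] [ 0.5571 -0.0104] 126 453
bump [0.8956 0.1886] [0.6596 0.041 ] [0.7367 0.0786] 6230 112
black [0.8927 0.1873] [0.456  0.0645] [0.5978 0.0884] 6230 460
blue [ 0.4736 -0.3013] [0.0898 0.226  0.0882] [ -84.3 -175.8   96. ]
yellow [0.47   0.2867] [0.1468 0.095  0.1469] [ -6.6 -98.2 173. ]
```

View pics/m1.png

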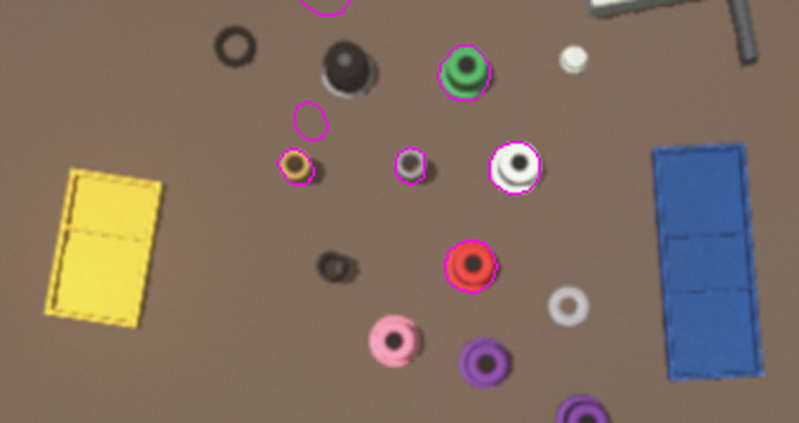

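View pics/m2.png

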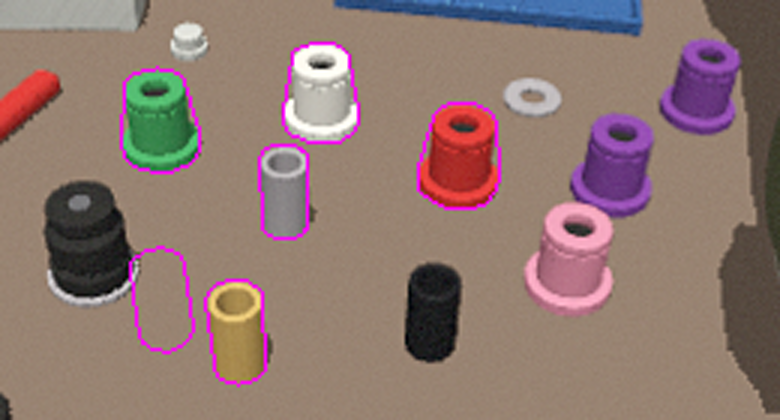

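```bash
cat > t.py <<'E'
from h import *
from scipy.optimize import minimize
for k,u,v,z in[("bump",(345,61),(79,203),.056),("black",(332,265),(433,280),.05)]:
    print(k,ray("top",np.array(u)/2.35+(100,110),z)[0].round(4),ray("side",np.array(v)/3+(160,140),z)[0].round(4))
I={n:env.get_image(n) for n in("top","side")}
for k,s,s2,lo,hi,L,p0 in[("blue",(560,310),(450,188),(100,120,50),(125,255,255),.228,(.4736,-.3013,.09)),("yellow",(200,300),(365,530),(20,130,80),(32,255,255),.144,(.47,.2867,-.13))]:
  for ns in(["top"],["side"]) if k=="blue" else(["top"],):
    m={}
    for n in ns:
        q=np.zeros((420,560),np.uint8);b=blob(I[n],np.array(s if n=="top" else s2)/1.4,lo,hi)
        cv2.fillConvexPoly(q,cv2.convexHull(np.int32(b)),1);m[n]=q
    def cost(p):
        c,sn=np.cos(p[2]),np.sin(p[2]);P=[(p[0]+c*a-sn*b,p[1]+sn*a+c*b,z) for a in(-L/2,L/2) for b in(-.045,.045) for z in(0,.012)]
        t=0
        for n in ns:
            q=np.zeros((420,560),np.uint8);cv2.fillConvexPoly(q,np.int32(cv2.convexHull(np.float32(proj(n,P)))[:,0]*16),1,shift=4)
            t+=np.sum(q!=m[n])/m[n].sum()
        return t
    r=minimize(cost,p0,method="Nelder-Mead",options=dict(initial_simplex=np.array(p0)+np.array([[0,0,0],[.01,0,0],[0,.01,0],[0,0,.1]])))
    p=r.x;print(k,ns,p.round(4),r.fun)
    c,sn=np.cos(p[2]),np.sin(p[2])
    for o in((-.069,0,.069) if k=="blue" else(-.027,.042)): print("  pocket",o,(p[0]+c*o).round(4),(p[1]+sn*o).round(4))
E
python3 t.py
```

```text
bump [0.6511 0.0538 0.056 ] [0.6516 0.0583 0.056 ]
black [0.4562 0.0601 0.05  ] [0.4562 0.0644 0.05  ]
blue ['top'] [ 0.4734 -0.303   0.0675] 0.058719311566691974
  pocket -0.069 0.4046 -0.3077
  pocket 0 0.4734 -0.303
  pocket 0.069 0.5422 -0.2984
blue ['side'] [ 0.4743 -0.3014  0.0812] 0.06
  pocket -0.069 0.4055 -0.3069
  pocket 0 0.4743 -0.3014
  pocket 0.069 0.5431 -0.2958
yellow ['top'] [ 0.4702  0.2878 -0.1268] 0.01530421799178798
  pocket -0.027 0.4434 0.2912
  pocket 0.042 0.5118 0.2825
```

Request:
{"name": "jog_arm", "arguments": {"hand": [0.0854, 0.07, 0.065, 0.065, 0.065], "travel": [[0.058, 0.06, 0], [0.058, 0.06, -0.02], [0.058, 0.06, -0.03], [0.058, 0.06, -0.03], [0.058, 0.06, -0.03]], "yaw": [-0.08, -0.08, -0.08, -0.074, 0], "grip_force": 40}}

```text
time_s: 0.92
position: [0.3797, -0.306, 0.1699]
tool_rot: [[1.0, -0.0, 0.0], [-0.0, -1.0, -0.001], [0.0, 0.001, -1.0]]
ft_force: [1.0, -1.3, 0.7]
grip_width: 0.0647
gripper_force: 0.0
```

Request:
{"name": "jog_arm", "arguments": {"hand": [0.065, 0.065, 0.065, 0.065, 0.065], "travel": [[0.02, 0.058, -0.012], [0.02, 0.058, -0.013], [0.02, 0.058, -0.013], [0.02, 0.058, -0.012], [0.002, 0.002, 0]], "yaw": [0, 0, 0, 0, 0]}}

```text
time_s: 1.55
position: [0.4606, -0.0703, 0.1197]
tool_rot: [[1.0, 0.006, -0.002], [0.006, -1.0, 0.001], [-0.002, -0.001, -1.0]]
ft_force: [0.1, -0.4, -0.5]
grip_width: 0.0651
gripper_force: 0.0
```

Request:
{"name": "jog_arm", "arguments": {"hand": [0.065, 0.065, 0.065, 0.03, 0.03], "travel": [[0.0014, -0.0017, -0.04], [0, 0, -0.04], [0, 0, -0.007], [0, 0, 0], [0, 0, 0]], "yaw": [0, 0, 0, 0, 0]}}

```text
time_s: 2.17
position: [0.4625, -0.0761, 0.0349]
tool_rot: [[1.0, 0.0, 0.002], [0.001, -1.0, -0.001], [0.002, 0.001, -1.0]]
ft_force: [-0.5, -0.7, -0.0]
grip_width: 0.0367
gripper_force: 40.0
```

Request:
{"name": "jog_arm", "arguments": {"hand": [0.03, 0.03, 0.03, 0.03, 0.03], "travel": [[0, 0, 0.045], [0, 0, 0.04], [-0.014, -0.058, 0], [-0.014, -0.058, 0], [-0.014, -0.058, 0]], "yaw": [0, 0, 0, 0, 0]}}

```text
time_s: 2.8
position: [0.4194, -0.2515, 0.1199]
tool_rot: [[1.0, 0.001, 0.002], [0.001, -1.0, -0.002], [0.002, 0.002, -1.0]]
ft_force: [0.1, -0.2, -1.8]
grip_width: 0.0365
gripper_force: 40.6
```

Request:
{"name": "jog_arm", "arguments": {"hand": [0.03, 0.03, 0.03, 0.03, 0.03], "travel": [[-0.015, -0.056, 0], [0, 0, -0.02], [0, 0, -0.04], [0, 0, -0.02], [0, 0, 0]], "yaw": [0, 0, 0, 0, 0]}}

```text
time_s: 3.42
position: [0.4048, -0.3056, 0.0385]
tool_rot: [[1.0, 0.001, -0.0], [0.001, -1.0, 0.0], [-0.0, -0.0, -1.0]]
ft_force: [-0.9, 0.7, -0.6]
grip_width: 0.0367
gripper_force: 41.7
```

Request:
{"name": "jog_arm", "arguments": {"hand": [0.036, 0.05, 0.06, 0.06, 0.06], "travel": [[0, 0, -0.0005], [0, 0, 0], [0, 0, 0], [0, 0, 0.03], [0, 0, 0.055]], "yaw": [0, 0, 0, 0, 0]}}

```text
time_s: 4.05
position: [0.4043, -0.305, 0.1229]
tool_rot: [[1.0, 0.001, -0.002], [0.001, -1.0, 0.003], [-0.002, -0.003, -1.0]]
ft_force: [0.4, -0.6, 0.1]
grip_width: 0.0601
gripper_force: 0.0
```

Run:
```python
from h import *
I=env.get_image("side");b=blob(I,(316,134),(0,150,60),(6,255,255))
f=lambda p:cen(model("side",*p,BUSH,.003))-cen(b)
print(least_squares(f,(.405,-.307)).x,len(b))
cv2.imwrite("pics/c1.png",cv2.resize(I[90:260,180:420,::-1],None,fx=3,fy=3,interpolation=cv2.INTER_CUBIC))
s=env.observe();print(s["time_s"],s["position"])
```

```text
[ 0.40446306 -0.30600576] 436
4.1 [ 0.40644174 -0.30723799  0.13053338]
```

View pics/c1.png

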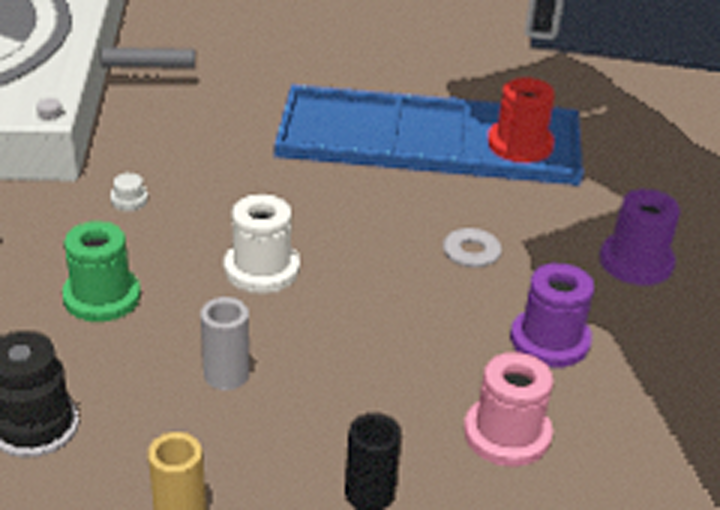

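Request:
{"name": "jog_arm", "arguments": {"hand": [0.055, 0.055, 0.055, 0.055, 0.055], "travel": [[0.025, 0.05, 0], [0.025, 0.05, 0], [0.025, 0.05, 0], [0.025, 0.05, 0], [0.025, 0.05, 0]], "yaw": [0, 0, 0, 0, 0]}}

```text
time_s: 4.72
position: [0.5306, -0.0539, 0.1232]
tool_rot: [[1.0, 0.001, 0.001], [0.001, -1.0, -0.0], [0.001, 0.0, -1.0]]
ft_force: [1.4, -0.5, -0.1]
grip_width: 0.0553
gripper_force: 0.0
```

Request:
{"name": "jog_arm", "arguments": {"hand": [0.055, 0.055, 0.055, 0.055, 0.055], "travel": [[0.025, 0.046, 0], [0, 0, -0.025], [0, 0, 0], [0, 0, 0], [0, 0, 0]], "yaw": [0, 0, 0, 0, 0]}}

```text
time_s: 5.35
position: [0.5551, -0.0103, 0.0988]
tool_rot: [[1.0, -0.0, 0.002], [-0.0, -1.0, -0.0], [0.002, 0.0, -1.0]]
ft_force: [-0.1, -0.1, -0.0]
grip_width: 0.0551
gripper_force: 0.0
```

Request:
{"name": "jog_arm", "arguments": {"hand": [0.055, 0.055, 0.055, 0.02, 0.02], "travel": [[0.002, 0, -0.035], [0, 0, -0.03], [0, 0, 0], [0, 0, 0], [0, 0, 0]], "yaw": [0, 0, 0, 0, 0]}}

```text
time_s: 5.98
position: [0.5576, -0.0098, 0.0346]
tool_rot: [[1.0, 0.001, 0.003], [0.001, -1.0, -0.001], [0.003, 0.001, -1.0]]
ft_force: [0.1, -0.7, 4.3]
grip_width: 0.0261
gripper_force: 39.2
```

Request:
{"name": "jog_arm", "arguments": {"hand": [0.02, 0.02, 0.02, 0.02, 0.02], "travel": [[0, 0, 0], [0, 0, 0.045], [0, 0, 0.045], [-0.015, -0.058, 0], [-0.015, -0.058, 0]], "yaw": [0, 0, 0, 0, 0]}}

```text
time_s: 6.6
position: [0.5267, -0.1265, 0.1242]
tool_rot: [[1.0, 0.003, 0.002], [0.003, -1.0, -0.001], [0.002, 0.001, -1.0]]
ft_force: [0.9, -0.2, -0.1]
grip_width: 0.0262
gripper_force: 39.8
```

Request:
{"name": "jog_arm", "arguments": {"hand": [0.02, 0.02, 0.02, 0.02, 0.02], "travel": [[-0.0176, -0.0585, 0], [-0.0176, -0.0585, 0], [-0.0176, -0.0585, 0], [0, 0, -0.01], [0, 0, -0.03]], "yaw": [0, 0, 0, 0, 0]}}

```text
time_s: 7.22
position: [0.4744, -0.3017, 0.0838]
tool_rot: [[1.0, -0.0, 0.003], [-0.0, -1.0, -0.002], [0.003, 0.002, -1.0]]
ft_force: [-0.1, 0.3, -1.2]
grip_width: 0.0265
gripper_force: 39.9
```

Request:
{"name": "jog_arm", "arguments": {"hand": [0.02, 0.02, 0.02, 0.028, 0.045], "travel": [[0, 0, -0.03], [0, 0, -0.015], [0, 0, -0.0005], [0, 0, 0], [0, 0, 0]], "yaw": [0, 0, 0, 0, 0]}}

```text
time_s: 7.85
position: [0.4743, -0.3011, 0.0379]
tool_rot: [[1.0, 0.001, 0.001], [0.001, -1.0, -0.001], [0.001, 0.001, -1.0]]
ft_force: [0.3, -0.6, 0.4]
grip_width: 0.0443
gripper_force: 0.0
```

Request:
{"name": "jog_arm", "arguments": {"hand": [0.055, 0.055, 0.06, 0.065, 0.065], "travel": [[0, 0, 0], [0, 0, 0.04], [0, 0, 0.05], [0.026, 0.052, 0], [0.026, 0.052, 0]], "yaw": [0, 0, 0, 0, 0]}}

```text
time_s: 8.48
position: [0.5266, -0.1963, 0.1282]
tool_rot: [[1.0, -0.001, 0.001], [-0.001, -1.0, -0.001], [0.001, 0.001, -1.0]]
ft_force: [-0.8, -0.2, 0.1]
grip_width: 0.0648
gripper_force: 0.0
```

```bash
cat > b.py <<'E'
from h import *
I={n:env.get_image(n) for n in("top","side")}
b=blob(I["side"],proj("side",[(.474,-.302,.028)])[0],(0,0,60),(180,60,220));print(len(b),least_squares(lambda p:cen(model("side",*p,TUBE,.003))-cen(b),(.474,-.302)).x)
t=[]
for n in I:
    u,v=np.int32(proj(n,[(.6515,.0555,.028)])[0])
    cr=cv2.resize(I[n][v-30:v+30,u-33:u+33],None,fx=6,fy=6,interpolation=cv2.INTER_CUBIC)
    for z,r in BUMP:
        cv2.polylines(cr,[np.int32((proj(n,ring(.6515,.0555,z,r))-(u-33,v-30)+.5)*6)],1,(255,0,255))
    t.append(cr)
u,v=np.int32(proj("side",[(.474,-.302,.028)])[0])
t.append(cv2.resize(I["side"][v-30:v+30,u-60:u+72],(792,360)))
cv2.imwrite("pics/b1.png",np.vstack([np.hstack(t[:2]),t[2]])[:600,:,::-1])
E
python3 b.py
```

```text
474 [ 0.50663537 -0.31935835]
```

View pics/b1.png

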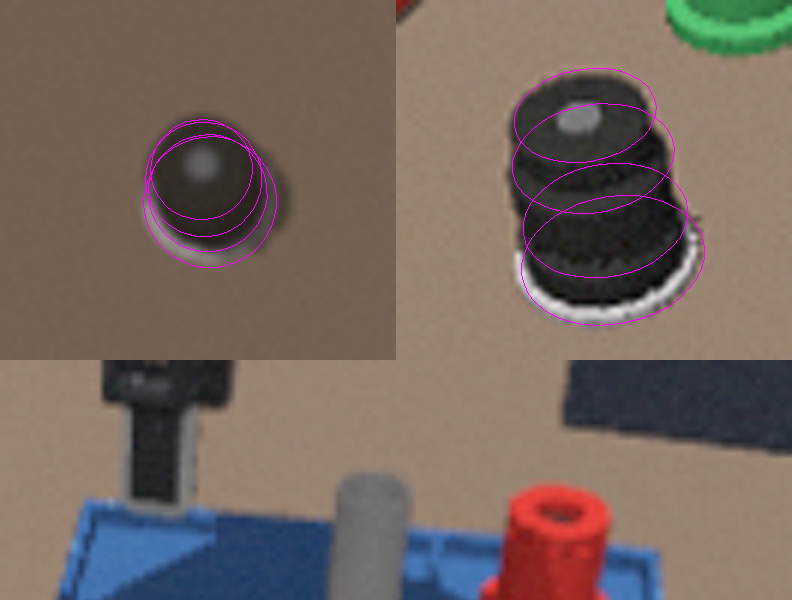

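Request:
{"name": "jog_arm", "arguments": {"hand": [0.068, 0.068, 0.068, 0.068, 0.068], "travel": [[0.0251, 0.0504, 0], [0.0251, 0.0504, 0], [0.0251, 0.0504, 0], [0.0251, 0.0504, 0], [0.0251, 0.0504, 0]], "yaw": [0, 0, 0, 0, 0]}}

```text
time_s: 9.2
position: [0.6522, 0.056, 0.1275]
tool_rot: [[1.0, 0.0, 0.0], [0.0, -1.0, -0.0], [0.0, 0.0, -1.0]]
ft_force: [0.4, -0.6, -0.6]
grip_width: 0.0682
gripper_force: 0.0
```

Request:
{"name": "jog_arm", "arguments": {"hand": [0.068, 0.068, 0.068, 0.068, 0.068], "travel": [[0, 0, -0.02], [0, 0, 0], [0, 0, 0], [0, 0, 0], [0, 0, 0]], "yaw": [0, 0, 0, 0, 0]}}

```text
time_s: 9.82
position: [0.6517, 0.0544, 0.108]
tool_rot: [[1.0, 0.0, 0.001], [0.0, -1.0, -0.0], [0.001, 0.0, -1.0]]
ft_force: [-0.1, -0.5, 0.1]
grip_width: 0.0675
gripper_force: 0.0
```

Request:
{"name": "jog_arm", "arguments": {"hand": [0.068, 0.068, 0.068, 0.035, 0.035], "travel": [[0, 0.0005, -0.04], [0, 0, -0.035], [0, 0, 0], [0, 0, 0], [0, 0, 0]], "yaw": [0, 0, 0, 0, 0]}}

```text
time_s: 10.45
position: [0.6526, 0.0553, 0.0347]
tool_rot: [[1.0, 0.001, 0.004], [0.001, -1.0, -0.0], [0.004, 0.0, -1.0]]
ft_force: [0.1, -0.3, 2.9]
grip_width: 0.0422
gripper_force: 41.1
```

Request:
{"name": "jog_arm", "arguments": {"hand": [0.035, 0.035, 0.035, 0.035, 0.035], "travel": [[0, 0, 0], [0, 0, 0.045], [0, 0, 0.045], [0, 0, 0.01], [0, 0, 0]], "yaw": [0, 0, 0, 0, 0]}}

```text
time_s: 11.08
position: [0.6514, 0.0555, 0.1327]
tool_rot: [[1.0, 0.001, 0.001], [0.001, -1.0, -0.0], [0.001, 0.0, -1.0]]
ft_force: [0.7, 0.5, -2.5]
grip_width: 0.0424
gripper_force: 41.4
```

Request:
{"name": "jog_arm", "arguments": {"hand": [0.035, 0.035, 0.035, 0.035, 0.035], "travel": [[-0.0182, -0.0588, 0], [-0.0182, -0.0588, 0], [-0.0182, -0.0588, 0], [-0.0182, -0.0588, 0], [-0.0182, -0.0588, 0]], "yaw": [0, 0, 0, 0, 0]}}

```text
time_s: 11.7
position: [0.5591, -0.24, 0.1306]
tool_rot: [[1.0, 0.001, -0.003], [0.001, -1.0, 0.002], [-0.003, -0.002, -1.0]]
ft_force: [0.8, -0.3, -2.0]
grip_width: 0.0426
gripper_force: 41.4
```

Request:
{"name": "jog_arm", "arguments": {"hand": [0.035, 0.035, 0.035, 0.035, 0.035], "travel": [[-0.0182, -0.0588, 0], [0, 0, -0.04], [0, 0, -0.02], [0, 0, 0], [0, 0, 0]], "yaw": [0, 0, 0, 0, 0]}}

```text
time_s: 12.32
position: [0.5426, -0.2973, 0.0726]
tool_rot: [[1.0, 0.001, 0.0], [0.001, -1.0, -0.0], [0.0, 0.0, -1.0]]
ft_force: [-0.2, -0.0, -0.8]
grip_width: 0.0428
gripper_force: 41.4
```

Request:
{"name": "jog_arm", "arguments": {"hand": [0.035, 0.035, 0.035, 0.045, 0.06], "travel": [[0, 0, -0.025], [0, 0, -0.011], [0, 0, -0.0005], [0, 0, 0], [0, 0, 0]], "yaw": [0, 0, 0, 0, 0]}}

```text
time_s: 12.95
position: [0.5425, -0.2975, 0.0363]
tool_rot: [[1.0, 0.001, 0.001], [0.001, -1.0, -0.0], [0.001, 0.0, -1.0]]
ft_force: [-0.1, -0.1, 0.3]
grip_width: 0.0599
gripper_force: 0.0
```

Request:
{"name": "jog_arm", "arguments": {"hand": [0.068, 0.068, 0.068, 0.065, 0.065], "travel": [[0, 0, 0], [0, 0, 0.04], [0, 0, 0.05], [0.026, 0.055, 0], [0.026, 0.055, 0]], "yaw": [0, 0, 0, 0, 0]}}

```text
time_s: 13.58
position: [0.5949, -0.1866, 0.1267]
tool_rot: [[1.0, -0.001, 0.001], [-0.001, -1.0, -0.001], [0.001, 0.001, -1.0]]
ft_force: [0.1, -0.4, 0.1]
grip_width: 0.0649
gripper_force: 0.0
```

Request:
{"name": "jog_arm", "arguments": {"hand": [0.065, 0.065, 0.065, 0.065, 0.065], "travel": [[0.0195, 0.042, 0], [0.0195, 0.042, 0], [0.0195, 0.042, 0], [0, 0, -0.02], [0, 0, 0]], "yaw": [0, 0, 0, 0, 0]}}

```text
time_s: 14.2
position: [0.6522, -0.0608, 0.1045]
tool_rot: [[1.0, 0.002, -0.003], [0.002, -1.0, 0.001], [-0.003, -0.001, -1.0]]
ft_force: [-0.1, 0.5, 0.6]
grip_width: 0.0647
gripper_force: 0.0
```

Request:
{"name": "jog_arm", "arguments": {"hand": [0.065, 0.065, 0.065, 0.03, 0.03], "travel": [[0, 0, -0.04], [0, 0, -0.031], [0, 0, 0], [0, 0, 0], [0, 0, 0]], "yaw": [0, 0, 0, 0, 0]}}

```text
time_s: 14.82
position: [0.6537, -0.0618, 0.0371]
tool_rot: [[1.0, 0.0, 0.003], [0.001, -1.0, -0.001], [0.003, 0.001, -1.0]]
ft_force: [-1.2, 0.5, 4.1]
grip_width: 0.0366
gripper_force: 39.8
```

Request:
{"name": "jog_arm", "arguments": {"hand": [0.03, 0.03, 0.03, 0.03, 0.03], "travel": [[0, 0, 0], [0, 0, 0.045], [0, 0, 0.045], [0, 0, 0.01], [0, 0, 0]], "yaw": [0, 0, 0, 0, 0]}}

```text
time_s: 15.45
position: [0.6528, -0.0614, 0.1354]
tool_rot: [[1.0, 0.001, 0.001], [0.001, -1.0, -0.0], [0.001, 0.0, -1.0]]
ft_force: [0.2, 0.5, -0.0]
grip_width: 0.0362
gripper_force: 40.4
```

Request:
{"name": "jog_arm", "arguments": {"hand": [0.03, 0.03, 0.03, 0.03, 0.03], "travel": [[-0.0299, 0.0504, 0], [-0.0299, 0.0504, 0], [-0.0299, 0.0504, 0], [-0.0299, 0.0504, 0], [-0.0299, 0.0504, 0]], "yaw": [0, 0, 0, 0, 0]}}

```text
time_s: 16.08
position: [0.5015, 0.1919, 0.1335]
tool_rot: [[1.0, 0.001, -0.003], [0.001, -1.0, -0.0], [-0.003, 0.0, -1.0]]
ft_force: [0.1, 0.6, -0.6]
grip_width: 0.0367
gripper_force: 40.4
```

Request:
{"name": "jog_arm", "arguments": {"hand": [0.03, 0.03, 0.03, 0.03, 0.03], "travel": [[-0.0299, 0.0504, 0], [-0.0299, 0.0504, 0], [0, 0, -0.03], [0, 0, -0.03], [0, 0, 0]], "yaw": [0, 0, 0, 0, 0]}}

```text
time_s: 16.7
position: [0.4419, 0.2909, 0.0724]
tool_rot: [[1.0, 0.001, -0.006], [0.001, -1.0, -0.002], [-0.006, 0.002, -1.0]]
ft_force: [0.1, -0.6, -0.2]
grip_width: 0.0367
gripper_force: 40.4
```

Request:
{"name": "jog_arm", "arguments": {"hand": [0.03, 0.03, 0.03, 0.03, 0.03], "travel": [[0.001, 0, -0.025], [0, 0, -0.01], [0, 0, 0], [0, 0, 0], [0, 0, 0]], "yaw": [0, 0, 0, 0, 0]}}

```text
time_s: 17.32
position: [0.4447, 0.2914, 0.0403]
tool_rot: [[1.0, 0.001, 0.0], [0.001, -1.0, 0.0], [0.0, -0.0, -1.0]]
ft_force: [-0.3, -0.3, -0.5]
grip_width: 0.0366
gripper_force: 40.7
```

Request:
{"name": "jog_arm", "arguments": {"hand": [0.03, 0.03, 0.036, 0.05, 0.06], "travel": [[0, 0, -0.001], [0, 0, 0], [0, 0, 0], [0, 0, 0], [0, 0, 0]], "yaw": [0, 0, 0, 0, 0]}}

```text
time_s: 17.95
position: [0.4445, 0.2914, 0.0389]
tool_rot: [[1.0, 0.001, -0.0], [0.001, -1.0, -0.0], [-0.0, 0.0, -1.0]]
ft_force: [-0.5, -0.4, 0.1]
grip_width: 0.0597
gripper_force: 0.0
```

Request:
{"name": "jog_arm", "arguments": {"hand": [0.06, 0.06, 0.055, 0.055, 0.055], "travel": [[0, 0, 0], [0, 0, 0.04], [0, 0, 0.05], [0.027, -0.045, 0], [0.027, -0.045, 0]], "yaw": [0, 0, 0, 0, 0]}}

```text
time_s: 18.58
position: [0.4991, 0.2007, 0.1296]
tool_rot: [[1.0, 0.002, 0.001], [0.002, -1.0, 0.0], [0.001, -0.0, -1.0]]
ft_force: [0.5, -0.1, 0.9]
grip_width: 0.0547
gripper_force: 0.0
```

Brass at (.5524, .1007): shift +.0535, −.100.

Request:
{"name": "jog_arm", "arguments": {"hand": [0.055, 0.055, 0.055, 0.055, 0.055], "travel": [[0.027, -0.05, 0], [0.027, -0.05, 0], [0, 0, -0.03], [0, 0, 0], [0, 0, 0]], "yaw": [0, 0, 0, 0, 0]}}

```text
time_s: 19.2
position: [0.5526, 0.102, 0.0997]
tool_rot: [[1.0, 0.002, 0.001], [0.002, -1.0, 0.0], [0.001, -0.0, -1.0]]
ft_force: [0.3, 0.7, 0.1]
grip_width: 0.0549
gripper_force: 0.0
```

Request:
{"name": "jog_arm", "arguments": {"hand": [0.055, 0.055, 0.055, 0.02, 0.02], "travel": [[0, -0.001, -0.035], [0, 0, -0.03], [0, 0, 0], [0, 0, 0], [0, 0, 0]], "yaw": [0, 0, 0, 0, 0]}}

```text
time_s: 19.82
position: [0.5534, 0.1007, 0.0358]
tool_rot: [[1.0, 0.001, 0.003], [0.001, -1.0, 0.0], [0.003, -0.0, -1.0]]
ft_force: [0.3, 0.3, 5.8]
grip_width: 0.0272
gripper_force: 39.1
```

Request:
{"name": "jog_arm", "arguments": {"hand": [0.02, 0.02, 0.02, 0.02, 0.02], "travel": [[0, 0, 0], [0, 0, 0.045], [0, 0, 0.045], [0, 0, 0], [0, 0, 0]], "yaw": [0, 0, 0, 0, 0]}}

```text
time_s: 20.45
position: [0.5521, 0.1005, 0.1236]
tool_rot: [[1.0, 0.001, -0.001], [0.001, -1.0, 0.0], [-0.001, -0.0, -1.0]]
ft_force: [-0.4, -0.5, -1.4]
grip_width: 0.027
gripper_force: 39.9
```

Target (.5118, .2825): −.0405, +.182, then down 0.0865 in two steps.

Request:
{"name": "jog_arm", "arguments": {"hand": [0.02, 0.02, 0.02, 0.02, 0.02], "travel": [[-0.0135, 0.0607, 0], [-0.0135, 0.0607, 0], [-0.0135, 0.0607, 0], [0, 0, -0.04], [0, 0, -0.01]], "yaw": [0, 0, 0, 0, 0]}}

```text
time_s: 21.08
position: [0.5101, 0.2824, 0.0707]
tool_rot: [[1.0, 0.002, -0.006], [0.002, -1.0, -0.002], [-0.006, 0.002, -1.0]]
ft_force: [0.2, -0.2, -0.7]
grip_width: 0.0268
gripper_force: 40.0
```

Request:
{"name": "jog_arm", "arguments": {"hand": [0.02, 0.02, 0.02, 0.02, 0.02], "travel": [[0, 0, -0.025], [0, 0, -0.0105], [0, 0, 0], [0, 0, 0], [0, 0, 0]], "yaw": [0, 0, 0, 0, 0]}}

```text
time_s: 21.7
position: [0.5123, 0.2823, 0.0386]
tool_rot: [[1.0, 0.0, 0.0], [0.0, -1.0, 0.0], [0.0, -0.0, -1.0]]
ft_force: [0.2, 0.3, -0.9]
grip_width: 0.027
gripper_force: 39.7
```

Request:
{"name": "jog_arm", "arguments": {"hand": [0.02, 0.02, 0.028, 0.04, 0.055], "travel": [[0, 0, -0.001], [0, 0, 0], [0, 0, 0], [0, 0, 0], [0, 0, 0]], "yaw": [0, 0, 0, 0, 0]}}

```text
time_s: 22.32
position: [0.5121, 0.2826, 0.0373]
tool_rot: [[1.0, 0.001, -0.0], [0.001, -1.0, 0.0], [-0.0, -0.0, -1.0]]
ft_force: [0.8, -0.4, 0.1]
grip_width: 0.0549
gripper_force: 0.0
```

Request:
{"name": "jog_arm", "arguments": {"hand": [0.055, 0.055, 0.055, 0.055, 0.055], "travel": [[0, 0, 0.04], [0, 0, 0.05], [0, 0, 0.05], [-0.04, -0.04, 0.02], [-0.04, -0.04, 0.02]], "yaw": [0, 0, 0, 0, 0]}}

```text
time_s: 22.95
position: [0.431, 0.2017, 0.2179]
tool_rot: [[1.0, 0.002, 0.001], [0.002, -1.0, -0.0], [0.001, 0.0, -1.0]]
ft_force: [-0.1, -0.4, 0.7]
grip_width: 0.0545
gripper_force: 0.0
```

Request:
{"name": "jog_arm", "arguments": {"hand": [0.055, 0.055, 0.055, 0.055, 0.055], "travel": [[-0.03, -0.05, 0.01], [-0.02, -0.05, 0.02], [0, -0.05, 0.02], [0, 0, 0], [0, 0, 0]], "yaw": [0, 0, 0, 0, 0]}}

```text
time_s: 23.58
position: [0.3819, 0.0528, 0.2671]
tool_rot: [[1.0, 0.0, -0.001], [0.0, -1.0, 0.0], [-0.001, -0.0, -1.0]]
ft_force: [0.0, -0.1, -0.8]
grip_width: 0.0551
gripper_force: 0.0
```

Run:
```python
from rig import env
import cv2
for n in("top","side"):
    cv2.imwrite(f"pics/{n}9.png",cv2.resize(env.get_image(n)[:,:,::-1],(784,588),interpolation=cv2.INTER_CUBIC))
```

```text
(no output)
```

View pics/side9.png

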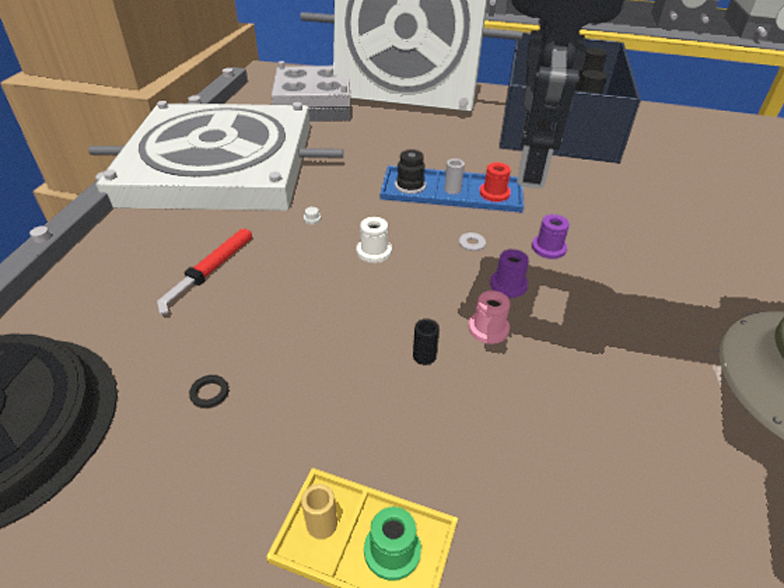

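View pics/top9.png

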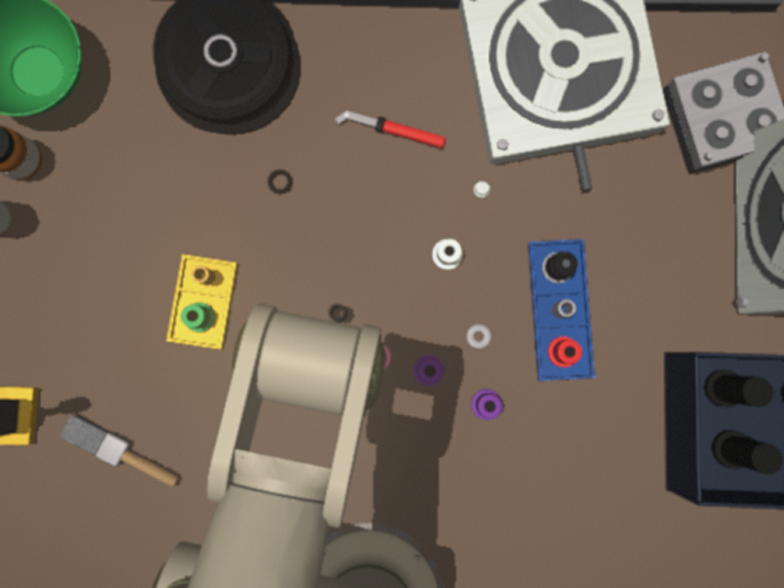

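The side picture shows all five parts standing in their pockets: bump stop (410,172), steel (455,176) and red (496,182) in blue; brass (320,510) and green (393,542) in yellow. The white bush (374,240) and black tube (426,342) have not moved, and the top view agrees.

```bash
python3 -c "
from rig import env
print(env.close_job())"
```

```text
the job is handed in; nothing more can be done
None
```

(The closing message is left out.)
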